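Snap a filter cassette into its dock and keep it pressed

ROBOT

A 6-joint arm with a two-finger parallel gripper is mounted at the origin on a cart in front of the work surface, level with it; the furniture and walls round the work are solid. World frame = base frame: x ahead of the robot, y to its left, z up, the work surface at z = 0. Lengths are in m, angles in rad, forces in N, time in s.
With the tool pointing down it reaches from about 0.35 to 0.85 m from the base axis. Payload 8.1 kg.
Tool frame: the origin (TCP) lies on the centre line of the jaws, within the pads' length; the fingertips stand 17 mm ahead of it and the grasp point (between the pads) lies 2 mm behind it; z points along the fingers, y is the line along which they close (so a half turn about z gives the same grasp; the last joint's range is limited). The gripper opens to 93 mm and grips with 3 to 60 N. Pads are 15 mm wide; open, the fingers measure 128 mm over their backs; the gripper's body (75 mm by 188 mm) begins 65 mm behind the grasp point.
Start: joints at [1.083, 0.13, 1.488, -0, 1.523, -0.085], TCP at [0.235, 0.552, 0.236] pointing down, gripper open.
Joint ranges: [-2.96, 2.96], [-0.89, 2.26], [0.02, 2.5], [-1.34, 4.48], [0, 2.73], [-2.66, 2.66]. Speed limits (rad/s): [2.39, 2.39, 2.79, 3.14, 3.14, 3.14].

INTERFACE

Orientations are given as a rotation vector (axis times angle).
In Python, from plant import status, eyes, robot gives the robot as it stands. The module is installed in compiled form; this text tells all that it offers.
- The arm moves only by the tool servo_tool, never from a script. Its argument "plan" is text: rows parted by semicolons, each of 4 numbers parted by spaces: the shift along the tool's x, y, z in m, then the turn about the tool's z in degrees. A call has 1 to 12 rows; each row is the pose to reach, as a shift and turn from the pose commanded when the call began, along the tool's axes at that moment; what a row does not reach only later rows make up. A row lasts 1/12 s, in which the tool goes at most 41.7 mm and 7.16 degrees, less where a joint would pass 70% of its speed; a pose out of reach is approached as far as the arm can. A call with a gripper value outside its range is refused whole. "grip" is the closure, from -1 (fully open) to 1 (shut), set as the call begins (left out, the last holds). The fingers move at their own pace and stop on an object; "grip_force" is the grip in N (left out, the last holds). Time passes only in rows, so rows that repeat a pose let the fingers close. It gives the time, the measured TCP pose, the force, the opening and the grip force at its end, in the units of the state.
- status.read_state(): the state, without advancing time (a new reading comes with each control period).
- eyes.read_camera(name): name is "side" or "top" or "wrist"; returns a dict with "image" (384x512x3 uint8, blue, green, red), "fovy" (degrees; the focal length in pixels is half the picture's height over the tangent of half this angle, whatever the lens; pixels are square), "cx", "cy" (the principal point, pixels), "world_from_camera" (4x4, takes a point from camera to world coordinates); the wrist camera has in their place "hand_eye" (4x4, takes a point from camera to tool coordinates, whose origin is the TCP and whose axes are the flange's). Camera axes: x right, y down, z forward; pixel columns grow to the right and rows downward; lengths in m; the calibration is good to about 2 mm. A picture is of the moment at which its call begins: read the wrist's pose just before it. There is no depth.
- robot.close_job(): hands the job in; it is judged then, once.
The state is a dict: "t": time; "q": joint angles; "dq": joint speeds; "joint_torque": joint torques, N m; "tool_pos": TCP position; "orientation": TCP orientation; "force": force on the tool from outside, world axes, zero at the start; "wrist_torque": the same for the moment, N m; "opening": finger opening in m; "gripper_force": force on a finger pad.
Only numpy, scipy, OpenCV 4.12 (cv2) and the standard library are available. Lean on these libraries where they do the work, as an engineer would, in place of code of your own. Each camera call takes 0.05 s, during which the arm holds its last target. There are 200 camera calls.

TASK

Take the filter cassette (the one with the bar-shaped grip on top and a rounded bead on each short end; leave the similar blank with the round knob alone) and set it squarely into the dock, pushing the dock's sprung pad down until both catches snap over the beads. Keep pressing after the snap so that the cassette sits fully home on its seat with the pad fully down, and finish like that: still pressing it down firmly with the gripper for the seal check, not letting go. Do not disturb the other things on the table.

Things in the scene. Friction and masses are not known exactly. Their poses are not given: they have to be found in the camera images.
- cassette: Loose grey filter cassette, closed box 84 (x) x 64 (y) x 30 mm, 105 to 210 g; origin: centre of its underside. On top a grip rib 50 (x) x 24 (y) x 25 mm, its top 55 mm over the underside; flat shoulders 20 mm wide, 30 mm up, beside it; grip the rib across y. Each short end (x +-42 mm) has a level rounded bead 40 mm long, 10 mm up, standing 4 mm out. Symmetric: either way round fits.
- grip_rib (a point): Centre of the top of the cassette's grip rib, 55 mm over its underside.
- blank: Loose grey blank of the same 84 x 64 x 30 mm outline, but with smooth ends (no beads) and a round knob 28 mm wide and 16 mm tall on top instead of the rib. Not needed; its place and the cassette's may be swapped. Origin at the centre of its underside.
- dock: Black dock fixed to the table, base plate 160 (x) x 100 (y) x 8 mm; origin: centre of its underside. Its four corner guides leave the cassette 1.5 mm to spare on every side; they rise straight to 39 mm over the table, then flare outward to 48 mm (about 7 mm wider each side). The cassette's x lies along the dock's x, either way round.
- seat: The two fixed rails in the dock on which the cassette stands when fully home, 76 mm long at y +-28 mm, tops 16 mm over the table. Origin and axes as the dock. Held by the catches alone, the cassette is lifted about 2 mm off these rails by the pad; they carry force only while it is pressed down.
- dock_seat (a point): Point in the dock's middle at the height of the seat, 16 mm over the table: the cassette's origin coincides with it when the cassette is fully home.
- pad_top (a point): Centre of the top of the sprung pad, an aluminium plate 56 x 38 mm with a rubber face in the middle of the dock; at rest 34 mm over the table, 18 mm above the seat.
- pad (a joint): How far the sprung pad is pushed down, m: 0 at rest, 0.018 when level with the seat (fully down). Takes about 2 N to start and 4 N fully down.
- catch_near (a joint): Angle of the sprung steel catch at the dock's -x end, rad: 0 closed, about 0.12 as the bead forces it outward. Its rounded nose is 35 mm over the table. Beads meet the noses about 15 mm above home and are past them 2 mm above home; pushing through both takes 10 to 17 N, then the force drops suddenly.
- catch_far (a joint): The same for the catch at the dock's +x end.
- capsule_box: Bystander: small black oblong capsule-shaped box, 35 x 71 x 24 mm, loose; origin at the centre of its underside.
- drilled_block: Bystander: small black block, 27 x 36 x 36 mm, loose; origin at the centre of its underside.
Not all that is in view belongs to the job. Leave any green look-alike of the cassette alone.

How it is judged:
On the way, in this order (a step that is already met when the one before it is completed fails the run):
1. the cassette is picked up by the gripper (height (world z) of cassette above 0.02 m and contact force between the fingers and cassette above 1 N), for 0.1 s.
2. the cassette, square in the dock, bears on the sprung pad but is not home yet (value of joint pad above 0.002 m and z of cassette in the frame of dock_seat above 0.004 m and horizontal distance between cassette and dock_seat below 0.008 m and contact force between cassette and dock above 0.5 N), for 0.02 s.
3. the cassette is home: both catches have closed over its beads and the pad is fully down (z of cassette in the frame of dock_seat below 0.0012 m and horizontal distance between cassette and dock_seat below 0.004 m and angle between the x axis of cassette and the x axis of dock, either way round below 0.08 rad and angle between cassette's own z axis and vertical below 0.05 rad and value of joint each of catch_near, catch_far below 0.04 rad and value of joint pad above 0.0168 m), for 0.2 s.
At the end, for the whole second after the job is handed in: Cassette underside within 1.2 mm of the seat, centred within 4 mm, upright, square to the dock within 0.08 rad; both catches closed (under 0.04 rad), pad down at least 16.8 mm; the gripper still touches the cassette and it presses on the seat with more than 3 N (all of step 3 and contact force between cassette and seat above 3 N and contact force between the fingers and cassette above 2 N); the arm keeps its last pose, push and grip.
It fails at once if the blank, the capsule-shaped box or the small block is moved more than 30 mm (distance of any of blank, capsule_box, drilled_block from where it was at the start of the episode above 0.03 m).
It also fails if it takes over 58 s, if anything falls off the work surface, if the arm or the gripper's body presses on something with over 40 N, if the wrist force passes 120 N, or if a joint passes its speed limit or range.

## Working session

There is one attempt and no reset: what is moved stays moved. The work goes in short steps, Python scripts to look and compute and a tool call to move; the robot and the scene stay as the last step left them, time stands still between calls to the robot, and variables do not carry over. Pictures are saved under pics/ and viewed, at most 10 in all, crops included, and the job is handed in when it is done.

Besides the shell and the picture viewer there is one more tool, called after ">>>" as name(argument=value, ...) on one line, values as JSON. servo_tool: Moves the arm, as the interface text tells. Its arguments: {"type":"object","properties":{"plan":{"type":"string"},"grip":{"type":"number"},"grip_force":{"type":"number"}},"required":["plan"]}

```bash
mkdir -p pics
cat > h.py <<'E'
import numpy as np, cv2
from plant import status, eyes, robot
from scipy.spatial.transform import Rotation as R
def cam(name):
    s=status.read_state(); c=eyes.read_camera(name)
    f=c["image"].shape[0]/2/np.tan(np.radians(c["fovy"])/2)
    if "hand_eye" in c:
        T=np.eye(4);T[:3,:3]=R.from_rotvec(s["orientation"]).as_matrix();T[:3,3]=s["tool_pos"];T=T@c["hand_eye"]
    else: T=c["world_from_camera"]
    return dict(im=c["image"],f=f,cx=c["cx"],cy=c["cy"],T=np.array(T))
def ray(c,u,v):
    return c["T"][:3,3], c["T"][:3,:3]@np.array([(u-c["cx"])/c["f"],(v-c["cy"])/c["f"],1.])
def onz(c,u,v,z):
    o,d=ray(c,u,v); return o+d*(z-o[2])/d[2]
def tri(c1,p1,c2,p2):
    A=[];b=[]
    for c,p in((c1,p1),(c2,p2)):
        o,d=ray(c,*p); d=d/np.linalg.norm(d);P=np.eye(3)-np.outer(d,d);A.append(P);b.append(P@o)
    A=np.vstack(A);b=np.hstack(b);x=np.linalg.lstsq(A,b,rcond=None)[0]
    return x,np.linalg.norm(A@x-b)
def proj(c,P):
    p=np.linalg.inv(c["T"])@np.append(P,1); return c["f"]*p[0]/p[2]+c["cx"],c["f"]*p[1]/p[2]+c["cy"]
E
python3 - <<'E'
from h import *
import pickle
S=status.read_state();print({k:np.round(v,3) for k,v in S.items()})
for n in("side","top","wrist"):
    c=cam(n);pickle.dump(c,open(n+"0.pkl","wb"));print(n,c["f"],c["cx"],c["cy"],c["T"].round(3).tolist())
    cv2.imwrite(f"pics/{n}0.png",cv2.resize(c["im"],(800,600),interpolation=cv2.INTER_CUBIC))
E
```

```text
{'t': np.float64(0.0), 'q': array([ 1.083,  0.131,  1.489, -0.   ,  1.523, -0.085]), 'dq': array([ 0.   ,  0.001,  0.   ,  0.001, -0.   , -0.   ]), 'joint_torque': array([ 2.0000e-03, -5.5986e+01, -4.9175e+01,  7.7000e-02,  3.6000e-02,
       -0.0000e+00]), 'tool_pos': array([0.235, 0.552, 0.235]), 'orientation': array([-6.280e-01, -3.078e+00,  3.000e-03]), 'force': array([-0.337,  0.612,  0.04 ]), 'wrist_torque': array([ 0.034, -0.   ,  0.028]), 'gripper_force': np.float64(0.0), 'opening': np.float64(0.093)}
side 349.4996989821896 253.85317814988755 191.61738377711615 [[-1.0, -0.013, -0.016, 0.511], [0.004, 0.608, -0.794, 0.756], [0.02, -0.794, -0.608, 0.608], [0.0, 0.0, 0.0, 1.0]]
top 387.4851949560199 255.38732863799362 194.24479711468598 [[-0.004, -0.982, 0.191, 0.275], [-1.0, 0.007, 0.014, 0.075], [-0.015, -0.191, -0.982, 1.22], [0.0, 0.0, 0.0, 1.0]]
wrist 293.00676331019577 255.3823792309665 194.0023480173129 [[0.392, 0.888, 0.239, 0.168], [0.92, -0.378, -0.103, 0.581], [-0.001, 0.26, -0.966, 0.384], [0.0, 0.0, 0.0, 1.0]]
```

View pics/top0.png

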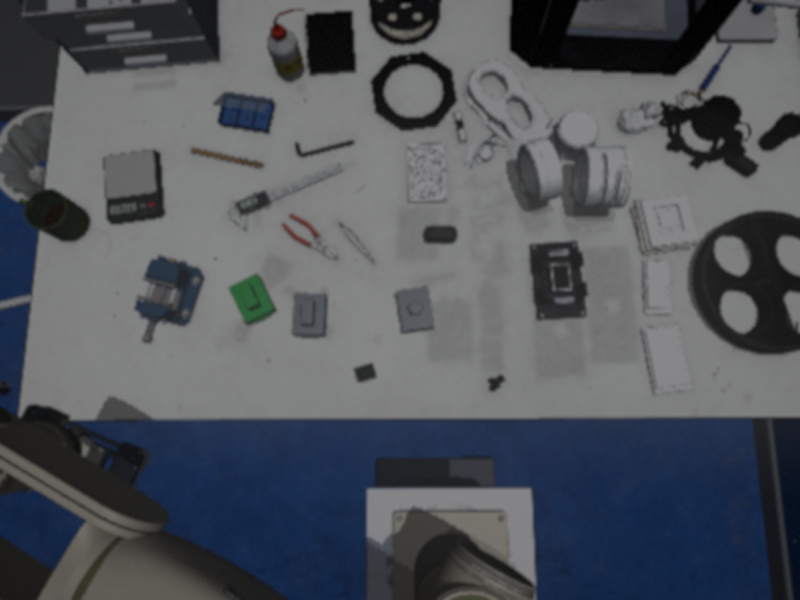

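View pics/side0.png

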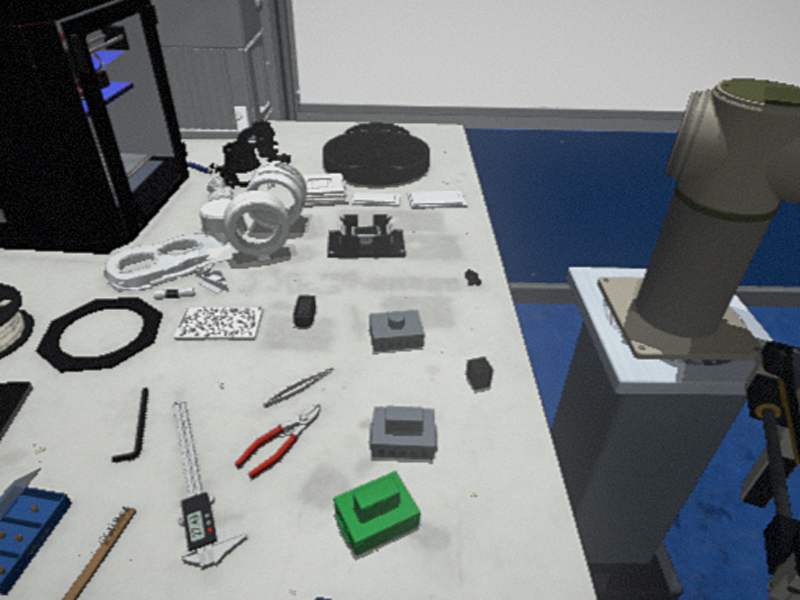

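The top view shows the cassette, with its bar rib, at about (310,314) of 800x600. The blank is at (414,309), the dock at (557,280), and the small block at (365,372). The capsule is at (440,234), and the green look-alike is at (252,299). The side view shows the cassette rib top at about (404,414) and the dock at (366,237).

```bash
cat >> h.py <<'E'
def togo(P,yaw=None):
    "shift in tool axes (mm) to bring TCP to P; turn (deg) so tool y axis is at world angle yaw (mod pi)"
    s=status.read_state();M=R.from_rotvec(s["orientation"]).as_matrix()
    d=M.T@(np.array(P)-s["tool_pos"])*1000; t=None
    if yaw is not None:
        v=M.T@np.array([np.cos(yaw),np.sin(yaw),0]); t=np.degrees(np.arctan2(-v[0],v[1])); t=(t+90)%180-90
    return d.round(1),t
E
python3 - <<'E'
from h import *
import pickle
t=pickle.load(open("top0.pkl","rb"));s=pickle.load(open("side0.pkl","rb"));k=.64
for n,a,b in(("rib",(313,312),(404,414)),("cassbody",(310,314),None),("knob",(415,308),(397,317)),("dock",(557,280),(366,222)),("block",(365,372),(480,373)),("caps",(440,234),(304,311))):
    print(n,onz(t,a[0]*k,a[1]*k,.04).round(3), tri(t,np.array(a)*k,s,np.array(b)*k) if b else "")
c=t
g=c["im"].astype(int); crop=c["im"][180:225,180:290]
out=[cv2.resize(c["im"][175:225,180:290],(800,364),interpolation=cv2.INTER_CUBIC)]
hsv=cv2.cvtColor(c["im"],cv2.COLOR_BGR2HSV)
for y,x in((205,192),(200,200),(190,240),(198,262)): print(c["im"][y,x],hsv[y,x])
m=cv2.inRange(cv2.cvtColor(c["im"],cv2.COLOR_BGR2GRAY),40,120)
for q in cv2.findContours(m,0,2)[0]:
    r=cv2.minAreaRect(q)
    if 150<cv2.contourArea(q)<2500:
        (u,v),wh,an=r
        pts=[onz(c,*p,.03)[:2].round(3).tolist() for p in cv2.boxPoints(r)]
        if 0.2<onz(c,u,v,.03)[0]<0.7: print(np.round((u,v)),np.round(wh),an,onz(c,u,v,.03).round(3),pts)
# go above cassette
C=tri(t,np.array((313,312))*k,s,np.array((404,414))*k)[0]
print(togo([C[0]-.0,C[1],.236],np.pi/2))
E
```

```text
rib [0.489 0.263 0.04 ] (array([0.48847654, 0.26360075, 0.03634551]), np.float64(0.0015645980294040217))
cassbody [0.485 0.269 0.04 ] 
knob [0.496 0.06  0.04 ] (array([0.49587376, 0.06035932, 0.03886856]), np.float64(6.073937132983825e-05))
dock [ 0.55  -0.223  0.04 ] (array([ 0.55246462, -0.21985011,  0.05585671]), np.float64(0.007891173975370903))
block [0.37  0.159 0.04 ] (array([0.37036507, 0.16104482, 0.01314003]), np.float64(0.002159043414472395))
caps [0.648 0.008 0.04 ] (array([0.65849285, 0.00640009, 0.00579012]), np.float64(0.00039219232274019256))
[85 80 76] [107  27  85]
[66 63 61] [108  19  66]
[132 133 132] [ 60   2 133]
[82 78 75] [107  22  82]
[472. 199.] [30. 25.] 45.0 [ 0.489 -0.578  0.03 ] [[0.496, -0.519], [0.551, -0.579], [0.482, -0.637], [0.428, -0.578]]
[197. 200.] [34. 27.] 87.27368927001953 [0.489 0.274 0.03 ] [[0.541, 0.321], [0.545, 0.236], [0.437, 0.229], [0.434, 0.312]]
[277. 204.] [55. 48.] 81.8698959350586 [0.474 0.024 0.03 ] [[0.552, 0.11], [0.572, -0.039], [0.399, -0.059], [0.379, 0.086]]
[165. 189.] [33. 58.] 50.194427490234375 [0.527 0.377 0.03 ] [[
[... 295 characters left out ...]
.132], [0.371, -0.11]]
[468. 163.] [30. 23.] 63.43495178222656 [ 0.603 -0.579  0.03 ] [[0.631, -0.529], [0.664, -0.596], [0.575, -0.629], [0.543, -0.562]]
[228. 155.] [37.  7.] 45.0 [0.635 0.179 0.03 ] [[0.671, 0.229], [0.687, 0.214], [0.6, 0.13], [0.584, 0.145]]
[199. 153.] [44. 16.] 39.80556869506836 [0.642 0.272 0.03 ] [[0.669, 0.344], [0.711, 0.311], [0.616, 0.201], [0.575, 0.233]]
[274. 149.] [32. 38.] 90.0 [0.654 0.032 0.03 ] [[0.708, 0.093], [0.707, -0.03], [0.6, -0.028], [0.601, 0.093]]
[456. 179.] [116.  96.] 4.351077556610107 [ 0.551 -0.537  0.03 ] [[0.415, -0.336], [0.726, -0.382], [0.693, -0.746], [0.386, -0.683]]
(array([-346.1, -165.6,   -1. ]), np.float64(-23.077719605275163))
```

>>> servo_tool(plan="-0.015 -0.007 0 -1; -0.05 -0.024 0 -3.5; -0.09 -0.043 0 -7; -0.13 -0.062 0 -10; -0.17 -0.081 0 -13; -0.21 -0.1 0 -16; -0.25 -0.12 0 -19; -0.285 -0.136 0 -21; -0.315 -0.151 0 -22; -0.335 -0.16 0 -23; -0.346 -0.1655 0 -23; -0.346 -0.1655 0 -23", grip=-1)

```text
t: 1.15
tool_pos: [0.4899, 0.262, 0.2352]
orientation: [-0.008, -3.141, 0.001]
force: [-0.5, -0.1, 0.1]
opening: 0.0931
gripper_force: 0.0
```

Run:
```python
from h import *
import pickle
S=status.read_state();print(S["t"],S["tool_pos"].round(4),R.from_rotvec(S["orientation"]).as_matrix().round(3).tolist())
c=cam("wrist");pickle.dump(c,open("w1.pkl","wb"));print(c["T"].round(3).tolist())
cv2.imwrite("pics/w1.png",cv2.resize(c["im"],(800,600),interpolation=cv2.INTER_CUBIC))
```

```text
1.15 [0.4899 0.262  0.2352] [[-1.0, 0.005, -0.0], [0.005, 1.0, -0.001], [0.0, -0.001, -1.0]]
[[0.005, 0.965, 0.261, 0.417], [1.0, -0.005, -0.001, 0.263], [0.0, 0.261, -0.965, 0.385], [0.0, 0.0, 0.0, 1.0]]
```

View pics/w1.png

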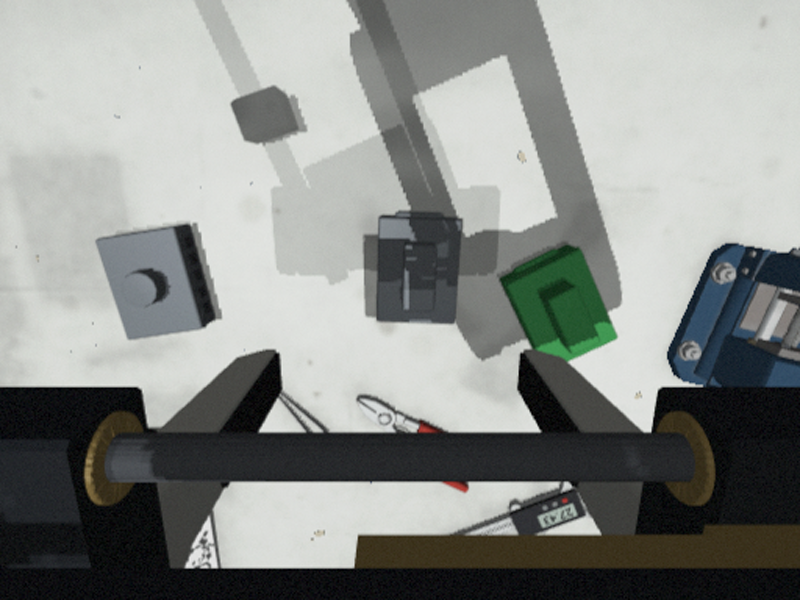

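The wrist view shows the cassette at cols 378–462, rows 215–323, with the rib at about cols 403–435, rows 245–312. It lies in the gripper's shadow. The green look-alike is close by, with its corner at (500,278), so I'll narrow the jaws before going down.

Run:
```python
from h import *
import pickle
c=pickle.load(open("w1.pkl","rb"))
cr=c["im"][125:215,225:325]
g=cv2.createCLAHE(3,(2,2)).apply(cv2.cvtColor(cr,cv2.COLOR_BGR2GRAY))
a=cv2.resize(g,None,fx=6,fy=6,interpolation=cv2.INTER_CUBIC)
cv2.imwrite("pics/w1c.png",a)
```

```text
(no output)
```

View pics/w1c.png

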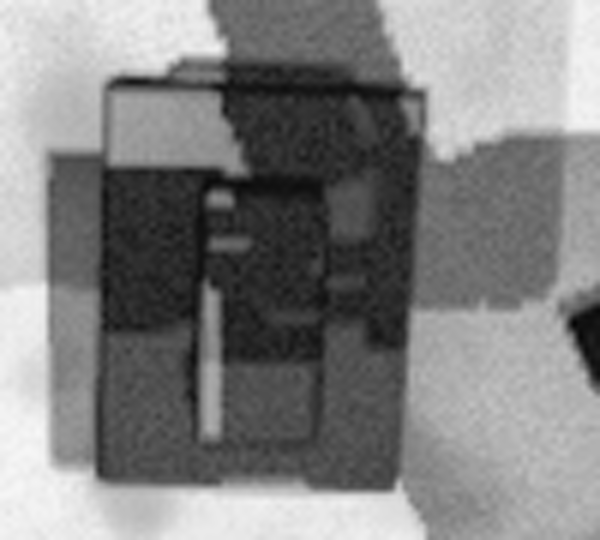

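The crop shows the body top corners at (108,82), (425,92), (398,487), (100,480). The rib top corners are at (208,185), (325,185), (320,440), (197,440).

Run:
```python
from h import *
import pickle
c=pickle.load(open("w1.pkl","rb"))
for pts,z in(([(108,82),(425,92),(398,487),(100,480)],.03),([(208,185),(325,185),(320,440),(197,440)],.055)):
    P=np.array([onz(c,(u+.5)/6-.5+225,(v+.5)/6-.5+125,z)[:2] for u,v in pts])*1000
    print(P.round(1).tolist(),P.mean(0).round(1),"sides",[np.linalg.norm(P[i]-P[(i+1)%4]).round(1) for i in range(4)],
     "yaw",[np.degrees(np.arctan2(*(P[j]-P[i])[::-1])).round(1) for i,j in((0,3),(1,2))],[np.degrees(np.arctan2(*(P[j]-P[i])[::-1])).round(1)-90 for i,j in((0,1),(3,2))])
print(proj(c,[.489,.263,.055]))
t=pickle.load(open("top0.pkl","rb"));s=pickle.load(open("side0.pkl","rb"))
# knownheight check from two views: rib top corner in side/top is coarse -> parallax of rib wrist vs top
print(tri(c,(225+262/6,125+312/6),t,(313*.64,312*.64)), tri(c,(225+262/6,125+312/6),s,(404*.64,414*.64)))
```

```text
[[443.7, 247.7], [446.0, 310.8], [528.3, 307.6], [526.4, 244.7]] [486.1 277.7] sides [np.float64(63.1), np.float64(82.4), np.float64(62.9), np.float64(82.8)] yaw [np.float64(-2.1), np.float64(-2.2)] [np.float64(-2.0999999999999943), np.float64(-1.7000000000000028)]
[[460.9, 267.2], [461.1, 289.2], [510.8, 289.0], [510.7, 265.0]] [485.9 277.6] sides [np.float64(21.9), np.float64(49.7), np.float64(24.0), np.float64(49.8)] yaw [np.float64(-2.5), np.float64(-0.2)] [np.float64(-0.29999999999999716), np.float64(-0.29999999999999716)]
(np.float64(255.5924339861588), np.float64(179.81682798080567))
(array([ 0.5145393 ,  0.28425477, -0.09159076]), np.float64(0.0026099954050014104)) (array([0.48723421, 0.27792371, 0.05213133]), np.float64(0.0012444353305093806))
```

>>> servo_tool(plan="-0.002 -0.015 -0.01 0; -0.006 -0.05 -0.01 0; -0.011 -0.09 -0.01 0; -0.016 -0.13 -0.01 0; -0.021 -0.17 -0.01 0; -0.026 -0.21 -0.01 0; -0.031 -0.25 -0.01 0; -0.036 -0.29 -0.01 0; -0.041 -0.33 -0.01 0; -0.046 -0.37 -0.01 0; -0.051 -0.41 -0.01 0; -0.056 -0.44 -0.01 0")

```text
t: 2.2
tool_pos: [0.5441, -0.1769, 0.2456]
orientation: [0.001, 3.141, 0.0]
force: [-0.3, 0.4, -0.1]
opening: 0.0931
gripper_force: 0.0
```

>>> servo_tool(plan="-0.004 -0.022 0 0; -0.004 -0.03 0 0; -0.004 -0.03 0 0; -0.004 -0.03 0 0")

```text
t: 2.53
tool_pos: [0.5481, -0.2043, 0.2454]
orientation: [-0.001, -3.141, -0.002]
force: [0.1, -0.2, -0.4]
opening: 0.0934
gripper_force: 0.0
```

Run:
```python
from h import *
import pickle
S=status.read_state();print(S["t"],S["tool_pos"].round(4),S["dq"].round(4))
c=cam("wrist");pickle.dump(c,open("w2.pkl","wb"));print(c["T"].round(3).tolist())
x=np.clip((c["im"]/255.)**.5*255,0,255).astype(np.uint8)
cv2.imwrite("pics/w2.png",cv2.resize(x[60:260,130:400],None,fx=2.95,fy=2.95,interpolation=cv2.INTER_CUBIC))
```

```text
2.5333 [ 0.5481 -0.2043  0.2454] [ 0.0192 -0.0125  0.0084  0.0008 -0.0005 -0.0018]
[[0.0, 0.965, 0.26, 0.475], [1.0, -0.001, 0.002, -0.204], [0.002, 0.26, -0.965, 0.395], [0.0, 0.0, 0.0, 1.0]]
```

View pics/w2.png

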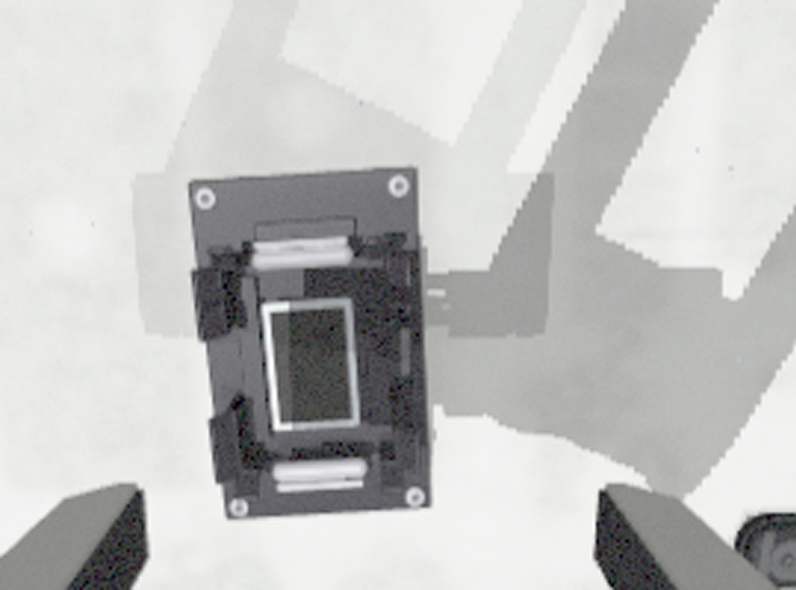

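The crop shows the dock with base corners at (190,182), (416,167), (431,506), (227,518) and screws at (204,197), (399,185), (416,497), (238,508). The pad corners are at (261,304), (353,297), (359,425), (272,431).

```bash
cat >> h.py <<'E'
def quad(c,pts,z,sc,ox,oy):
    P=np.array([onz(c,(u+.5)/sc-.5+ox,(v+.5)/sc-.5+oy,z)[:2] for u,v in pts])*1000
    print(P.mean(0).round(1),"sides",[np.linalg.norm(P[i]-P[(i+1)%4]).round(1) for i in range(4)],
     "yaw",[np.degrees(np.arctan2(*(P[j]-P[i])[::-1])).round(1) for i,j in((0,3),(1,2))],[np.degrees(np.arctan2(*(P[j]-P[i])[::-1])).round(1)-90 for i,j in((0,1),(3,2))])
    return P
E
python3 - <<'E'
from h import *
import pickle
c=pickle.load(open("w2.pkl","rb"))
a=(2.95,130,60)
quad(c,[(190,182),(416,167),(431,506),(227,518)],.008,*a)
quad(c,[(204,197),(399,185),(416,497),(238,508)],.008,*a)
quad(c,[(261,304),(353,297),(359,425),(272,431)],.034,*a)
E
```

```text
[ 558.5 -227.9] sides [np.float64(98.3), np.float64(157.6), np.float64(98.3), np.float64(157.4)] yaw [np.float64(3.4), np.float64(3.4)] [np.float64(3.700000000000003), np.float64(3.5)]
[ 559.6 -228.7] sides [np.float64(85.2), np.float64(145.4), np.float64(85.6), np.float64(145.9)] yaw [np.float64(3.5), np.float64(3.7)] [np.float64(3.4000000000000057), np.float64(3.700000000000003)]
[ 558.8 -228.6] sides [np.float64(38.8), np.float64(56.1), np.float64(38.1), np.float64(56.0)] yaw [np.float64(3.0), np.float64(2.3)] [np.float64(4.299999999999997), np.float64(4.099999999999994)]
```

>>> servo_tool(plan="0 -0.02 0 0; 0 -0.05 0 0; 0 -0.075 0 0; 0 -0.08 0 0; 0 -0.08 0 0; 0 -0.08 0 0")

```text
t: 3.08
tool_pos: [0.5482, -0.2843, 0.2456]
orientation: [-0.001, -3.142, -0.001]
force: [-0.3, 0.4, -0.1]
opening: 0.0927
gripper_force: 0.0
```

Run:
```python
from h import *
import pickle
S=status.read_state();print(S["t"],S["tool_pos"].round(4),S["dq"].round(4))
c=cam("wrist");pickle.dump(c,open("w3.pkl","wb"))
x=np.clip((c["im"]/255.)**.5*255,0,255).astype(np.uint8)
cv2.imwrite("pics/w3.png",cv2.resize(x[60:260,180:450],None,fx=2.95,fy=2.95,interpolation=cv2.INTER_CUBIC))
```

```text
3.0833 [ 0.5482 -0.2843  0.2456] [ 0.011  -0.0088  0.0059 -0.0005  0.0002 -0.0016]
```

View pics/w3.png

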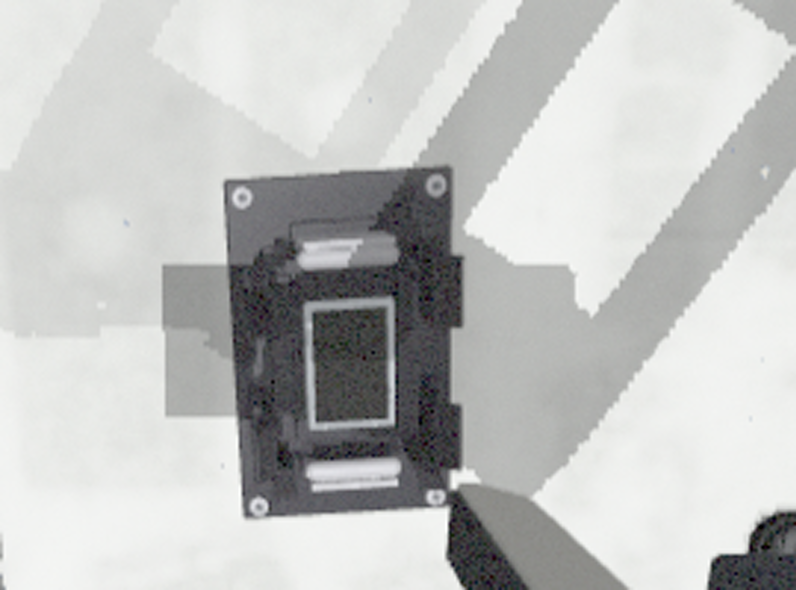

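The second view has the dock screws at (241,197), (436,185), (435,496), (259,507) and the pad corners at (304,304), (395,297), (396,424), (310,431).

Run:
```python
from h import *
import pickle
c=pickle.load(open("w2.pkl","rb"));d=pickle.load(open("w3.pkl","rb"))
s=lambda p,ox:((p[0]+.5)/2.95-.5+ox,(p[1]+.5)/2.95-.5+60)
A=[(204,197),(399,185),(416,497),(238,508)],[(241,197),(436,185),(435,496),(259,507)]
B=[(261,304),(353,297),(359,425),(272,431)],[(304,304),(395,297),(396,424),(310,431)]
for X,z in((A,.008),(B,.034)):
    T=np.array([tri(c,s(p,130),d,s(q,180))[0] for p,q in zip(*X)])*1000;print(T.mean(0).round(1),T[:,2].round(1))
    quad(d,X[1],z,2.95,180,60)
print(togo([.486,.2777,.2],np.radians(87.9)))
```

```text
[ 559.2 -228.5    9.5] [10.   9.2  6.7 12.1]
[ 559.6 -228.4] sides [np.float64(85.0), np.float64(145.0), np.float64(84.4), np.float64(145.6)] yaw [np.float64(3.7), np.float64(3.5)] [np.float64(3.4000000000000057), np.float64(3.799999999999997)]
[ 558.4 -228.5   35.2] [34.1 31.7 36.3 38.7]
[ 559.  -228.4] sides [np.float64(38.2), np.float64(55.8), np.float64(37.6), np.float64(56.1)] yaw [np.float64(4.1), np.float64(3.4)] [np.float64(4.400000000000006), np.float64(4.799999999999997)]
(array([ 62.2, 561.7,  46.1]), np.float64(2.10495252176635))
```

>>> servo_tool(plan="0.001 0.015 0 0; 0.005 0.05 0 0; 0.01 0.09 0 0; 0.014 0.13 0 0; 0.019 0.17 0 0; 0.023 0.21 0 0; 0.028 0.25 0 0; 0.032 0.29 0 0; 0.036 0.33 0 0; 0.041 0.37 0 0; 0.045 0.41 0 0; 0.05 0.45 0 0.5", grip=0)

```text
t: 4.13
tool_pos: [0.4966, 0.1676, 0.246]
orientation: [0.013, 3.141, 0.001]
force: [-0.5, -0.1, 0.0]
opening: 0.0467
gripper_force: 0.0
```

>>> servo_tool(plan="0.005 0.04 0 0.5; 0.008 0.075 0.01 1; 0.011 0.1 0.02 1.5; 0.012 0.11 0.03 1.6; 0.012 0.112 0.045 1.6; 0.012 0.112 0.045 1.6; 0.012 0.112 0.045 1.6")

```text
t: 4.72
tool_pos: [0.4861, 0.2761, 0.1997]
orientation: [-0.058, -3.139, 0.002]
force: [0.1, -0.5, -0.5]
opening: 0.0464
gripper_force: 0.0
```

Run:
```python
from h import *
S=status.read_state();print(S["t"],S["tool_pos"].round(4),S["opening"],togo([.486,.2777,.049],np.radians(87.9)))
```

```text
4.7167 [0.4861 0.2761 0.1997] 0.04637094713083059 (array([ -0.2,   1.8, 150.7]), np.float64(-0.009839463111632085))
```

>>> servo_tool(plan="0 0.0018 0.02 0; 0 0.0018 0.05 0; 0 0.0018 0.08 0; 0 0.0018 0.105 0; 0 0.0018 0.125 0; 0 0.0018 0.14 0; 0 0.0018 0.148 0; 0 0.0018 0.1505 0; 0 0.0018 0.1505 0; 0 0.0018 0.1505 0")

```text
t: 5.55
tool_pos: [0.4887, 0.2782, 0.0517]
orientation: [0.06, 3.139, 0.001]
force: [0.0, -0.1, -0.3]
opening: 0.0467
gripper_force: 0.0
```

>>> servo_tool(plan="0 0 0 0; 0 0 0 0; 0 0 0 0; 0 0 0 0; 0 0 0 0; 0 0 0 0", grip=1, grip_force=50)

```text
t: 6.05
tool_pos: [0.488, 0.2781, 0.0507]
orientation: [0.06, 3.14, 0.0]
force: [-1.7, -1.2, 5.0]
opening: 0.0235
gripper_force: 50.0
```

>>> servo_tool(plan="0 0 -0.01 0; 0 0 -0.03 0; 0 0 -0.06 0; 0 0 -0.09 0; 0 0 -0.115 0; 0 0 -0.13 0; 0 0 -0.135 0; 0 0 -0.135 0; 0 0 -0.135 0")

```text
t: 6.8
tool_pos: [0.4872, 0.2778, 0.1842]
orientation: [-0.06, -3.14, 0.001]
force: [1.1, -1.3, -2.9]
opening: 0.0238
gripper_force: 50.0
```

Run:
```python
from h import *
import pickle
S=status.read_state();print(S["t"],S["tool_pos"].round(4),S["opening"],S["force"].round(1),S["wrist_torque"].round(2))
c=cam("wrist");pickle.dump(c,open("w4.pkl","wb"))
x=np.clip((c["im"]/255.)**.5*255,0,255).astype(np.uint8)
cv2.imwrite("pics/w4.png",cv2.resize(x[120:370,130:400],None,fx=2.4,fy=2.4,interpolation=cv2.INTER_CUBIC))
print(togo([.559,-.2285,.19],np.radians(93.6)))
```

```text
6.8 [0.4872 0.2778 0.1842] 0.023759124978727748 [ 1.1 -1.3 -2.9] [ 0.03 -0.03 -0.02]
(array([ -91.4, -503. ,   -6.3]), np.float64(-5.7803767997123146))
```

View pics/w4.png

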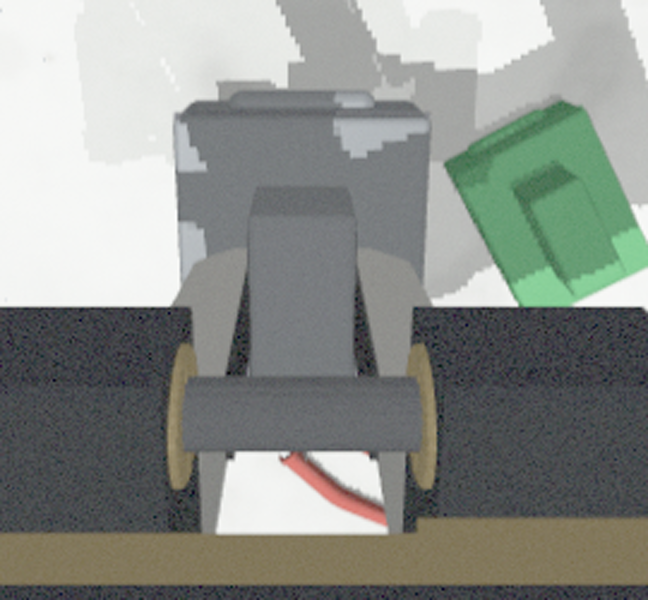

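The cassette is held square. The top front edge of the body runs (176,113)–(429,113) in the crop, and the rib's front top edge runs (248,214)–(356,214).

Run:
```python
from h import *
import pickle
c=pickle.load(open("w4.pkl","rb"));s=status.read_state();M=R.from_rotvec(s["orientation"]).as_matrix()
for n,ps,dz in(("body",[(176,113),(429,113)],-.0207),("rib",[(248,214),(356,214)],.0043)):
    P=np.array([onz(c,(u+.5)/2.4-.5+130,(v+.5)/2.4-.5+120,s["tool_pos"][2]+dz) for u,v in ps])
    L=(P-s["tool_pos"])@M*1000; print(n,L.round(1),"mid",L.mean(0).round(1),"ang",np.degrees(np.arctan2(*(L[1]-L[0])[:2])))
```

```text
body [[ 43.  -29.9  20.8]
 [ 43.   32.2  20.8]] mid [43.   1.1 20.8] ang 0.022955762956111483
rib [[ 25.1 -10.8  -4.2]
 [ 25.1  12.7  -4.3]] mid [25.1  1.  -4.2] ang 0.01812062256830852
```

>>> servo_tool(plan="-0.003 -0.015 -0.005 0; -0.008 -0.045 -0.005 0; -0.014 -0.08 -0.005 0; -0.021 -0.12 -0.005 0; -0.028 -0.16 -0.005 0; -0.035 -0.2 -0.005 -1; -0.042 -0.24 -0.005 -1; -0.05 -0.28 -0.005 -2; -0.058 -0.32 -0.005 -2; -0.066 -0.36 -0.005 -3; -0.073 -0.4 -0.005 -4; -0.08 -0.435 -0.005 -5")

```text
t: 7.85
tool_pos: [0.5498, -0.162, 0.1879]
orientation: [0.077, -3.138, -0.002]
force: [0.4, 0.5, -0.8]
opening: 0.0238
gripper_force: 50.0
```

>>> servo_tool(plan="-0.006 -0.03 0 -0.5; -0.009 -0.05 0 -0.8; -0.01 -0.063 0 -0.8; -0.011 -0.067 0 -0.8; -0.011 -0.067 0 -0.8; -0.011 -0.067 0 -0.8")

```text
t: 8.35
tool_pos: [0.565, -0.2249, 0.1893]
orientation: [0.1, -3.139, -0.002]
force: [-0.0, 0.3, -2.3]
opening: 0.0237
gripper_force: 50.0
```

Run:
```python
from h import *
s=status.read_state();print(s["t"],s["tool_pos"].round(4),togo([.559,-.2285,.12],np.radians(93.6)))
```

```text
8.35 [ 0.565  -0.2249  0.1893] (array([ 6.1, -3.3, 69.3]), np.float64(0.04198897113670341))
```

>>> servo_tool(plan="0.002 -0.002 0.01 0; 0.004 -0.003 0.03 0; 0.0055 -0.004 0.05 0; 0.0055 -0.004 0.065 0; 0.0055 -0.004 0.072 0; 0.0055 -0.004 0.074 0; 0.0055 -0.004 0.074 0; 0.0055 -0.004 0.074 0; 0.0055 -0.004 0.074 0; 0.0055 -0.004 0.074 0")

```text
t: 9.18
tool_pos: [0.5609, -0.2307, 0.1175]
orientation: [-0.099, 3.138, -0.002]
force: [0.8, 0.1, -0.9]
opening: 0.0233
gripper_force: 50.0
```

Run:
```python
from h import *
import pickle
s=status.read_state();print(s["t"],s["tool_pos"].round(4),s["force"].round(1),togo([.5595,-.229,.0667],np.radians(93.6)))
c=cam("wrist");x=np.clip((c["im"]/255.)**.4*255,0,255).astype(np.uint8)
pickle.dump(c,open("w5.pkl","wb"))
cv2.imwrite("pics/w5.png",cv2.resize(x[120:320,130:400],None,fx=2.95,fy=2.95,interpolation=cv2.INTER_CUBIC))
```

```text
9.1833 [ 0.5609 -0.2307  0.1175] [ 0.8  0.1 -0.9] (array([ 1.4,  1.9, 50.8]), np.float64(0.03200507512792683))
```

View pics/w5.png

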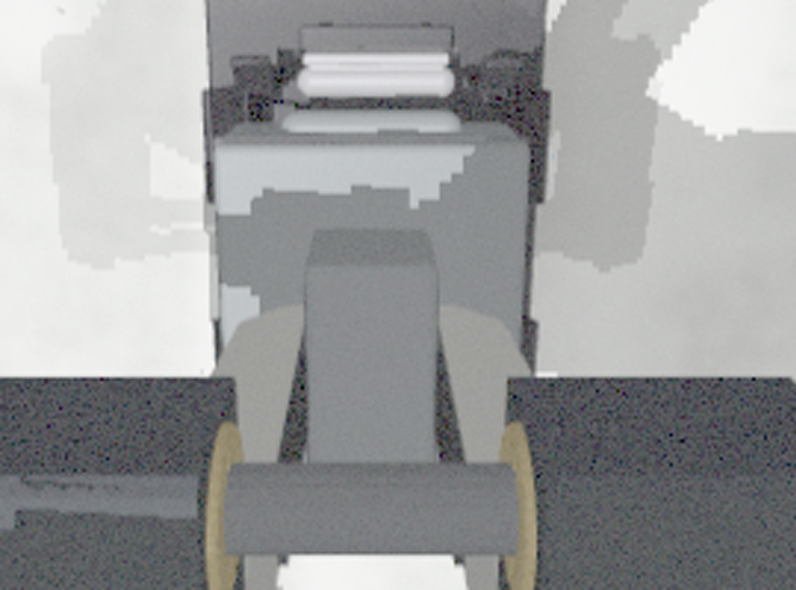

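The held cassette is over the dock. The catch centre is at col 377.5, the bead centre at 371 and the body centre at 372.5, with all edges parallel. A small +y correction is needed.

Run:
```python
from h import *
import pickle
c=pickle.load(open("w5.pkl","rb"));s=status.read_state();M=R.from_rotvec(s["orientation"]).as_matrix();z=s["tool_pos"][2]
print(s["tool_pos"].round(4))
for n,u,v,h in(("beadmid",371,121,z-.0407),("catch",377.5,80,.036),("dockedge",376.5,60,.008),("body",372.5,145,z-.0207)):
    P=onz(c,(u+.5)/2.95-.5+130,(v+.5)/2.95-.5+120,h); print(n,P.round(4),((P-s["tool_pos"])@M*1000).round(1))
print(togo([.5595,-.229,.0667],np.radians(93.6)))
```

```text
[ 0.5608 -0.2307  0.1173]
beadmid [ 0.517  -0.2327  0.0766] [43.9  0.8 40.6]
catch [ 0.5122 -0.2313  0.036 ] [48.7  2.6 81.2]
dockedge [ 0.5093 -0.2316  0.008 ] [ 51.6   2.5 109.2]
body [ 0.5187 -0.2323  0.0966] [42.2  1.1 20.6]
(array([ 1.2,  1.9, 50.6]), np.float64(0.02519218427194403))
```

>>> servo_tool(plan="0.0006 0.001 0.004 0; 0.0012 0.0017 0.01 0; 0.0012 0.0017 0.016 0; 0.0012 0.0017 0.022 0; 0.0012 0.0017 0.027 0; 0.0012 0.0017 0.03 0; 0.0012 0.0017 0.03 0; 0.0012 0.0017 0.03 0; 0.0012 0.0017 0.03 0; 0.0012 0.0017 0.03 0")

```text
t: 10.07
tool_pos: [0.5588, -0.2289, 0.0864]
orientation: [0.099, -3.14, 0.0]
force: [0.1, -0.1, -1.1]
opening: 0.0238
gripper_force: 50.0
```

Run:
```python
from h import *
s=status.read_state();print(s["t"],s["tool_pos"].round(4),s["force"].round(1),s["wrist_torque"].round(2),togo([.5595,-.229,.0667],np.radians(93.6)))
```

```text
10.0667 [ 0.5588 -0.2289  0.0864] [ 0.1 -0.1 -1.1] [ 0.04 -0.07 -0.01] (array([-0.7, -0.1, 19.7]), np.float64(0.020569222900689965))
```

Clean so far: no lateral force, 2 mm above the pad. I'll raise the grip and press down gradually.

>>> servo_tool(plan="-0.0004 0 0.001 0; -0.0004 0 0.002 0; -0.0004 0 0.003 0; -0.0004 0 0.004 0; -0.0004 0 0.005 0; -0.0004 0 0.006 0; -0.0004 0 0.007 0; -0.0004 0 0.007 0; -0.0004 0 0.007 0", grip_force=60)

```text
t: 10.82
tool_pos: [0.5604, -0.2294, 0.0813]
orientation: [-0.099, 3.137, -0.002]
force: [-2.8, 1.0, 10.2]
opening: 0.0239
gripper_force: 60.0
```

>>> servo_tool(plan="0 0 0.001 0; 0 0 0.002 0; 0 0 0.003 0; 0 0 0.004 0; 0 0 0.005 0; 0 0 0.006 0; 0 0 0.006 0; 0 0 0.006 0")

```text
t: 11.48
tool_pos: [0.5591, -0.2288, 0.0727]
orientation: [0.099, -3.14, 0.0]
force: [1.0, -1.4, -2.0]
opening: 0.0235
gripper_force: 60.0
```

>>> servo_tool(plan="0 0 0 0; 0 0 0 0; 0 0 0 0; 0 0 0 0")

```text
t: 11.82
tool_pos: [0.559, -0.2288, 0.0728]
orientation: [0.099, -3.14, -0.0]
force: [2.7, -2.6, -3.9]
opening: 0.0237
gripper_force: 60.0
```

Run:
```python
from h import *
import pickle
s=status.read_state();print(s["t"],s["tool_pos"].round(4),s["force"].round(1),s["wrist_torque"].round(2),s["dq"].round(3),togo([.5595,-.229,.0667],np.radians(93.6)))
c=cam("wrist");x=np.clip((c["im"]/255.)**.4*255,0,255).astype(np.uint8)
pickle.dump(c,open("w6.pkl","wb"))
cv2.imwrite("pics/w6.png",cv2.resize(x[120:320,130:400],None,fx=2.95,fy=2.95,interpolation=cv2.INTER_CUBIC))
```

```text
11.8167 [ 0.559  -0.2288  0.0728] [ 2.7 -2.6 -3.9] [-0.48 -0.44 -0.01] [0.001 0.001 0.    0.001 0.001 0.   ] (array([-0.5, -0.2,  6.1]), np.float64(0.02214241464041322))
```

View pics/w6.png

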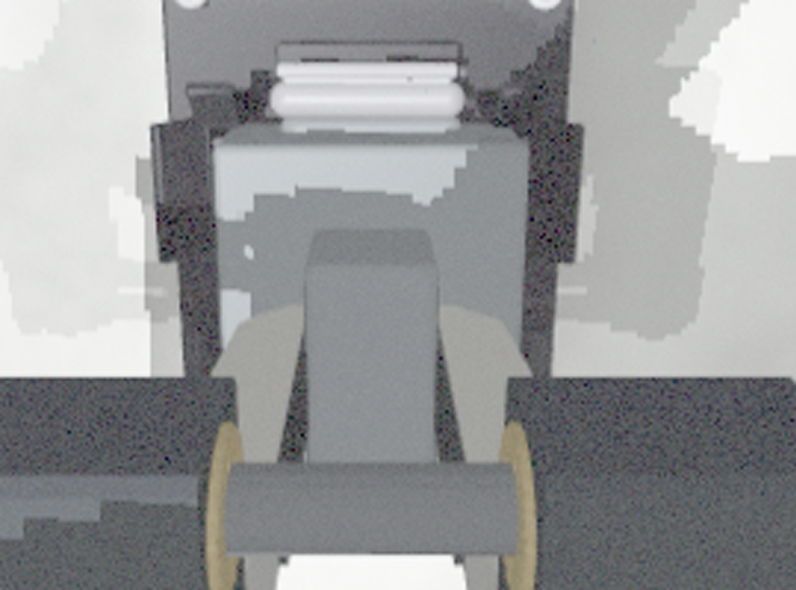

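The cassette sits square between the guides without slipping in the jaws: the rib edge is still at row 262. The near catch nose, at row 98, is riding over the bead. I'll keep pressing.

>>> servo_tool(plan="-0.0002 0 0.001 0; -0.0003 0 0.002 0; -0.0003 0 0.003 0; -0.0003 0 0.004 0; -0.0003 0 0.005 0; -0.0003 0 0.006 0; -0.0003 0 0.006 0; -0.0003 0 0.006 0; -0.0003 0 0.006 0")

```text
t: 12.62
tool_pos: [0.5595, -0.2287, 0.0673]
orientation: [0.099, -3.14, -0.0]
force: [-2.5, 0.8, 1.3]
opening: 0.0236
gripper_force: 60.0
```

>>> servo_tool(plan="0 0 0.0005 0; 0 0 0.001 0; 0 0 0.0015 0; 0 0 0.002 0; 0 0 0.002 0; 0 0 0.002 0; 0 0 0.002 0; 0 0 0.002 0; 0 0 0.002 0")

```text
t: 13.37
tool_pos: [0.5596, -0.2287, 0.0667]
orientation: [-0.1, 3.14, 0.0]
force: [-8.8, 3.6, 14.4]
opening: 0.0234
gripper_force: 60.0
```

>>> servo_tool(plan="0 0 0.0005 0; 0 0 0.001 0; 0 0 0.001 0; 0 0 0.001 0; 0 0 0.001 0; 0 0 0.001 0; 0 0 0.001 0; 0 0 0.001 0")

```text
t: 14.03
tool_pos: [0.5597, -0.2287, 0.0667]
orientation: [-0.1, 3.14, -0.0]
force: [-11.7, 5.1, 22.0]
opening: 0.0237
gripper_force: 60.0
```

>>> servo_tool(plan="0 0 0 0; 0 0 0 0; 0 0 0 0; 0 0 0 0; 0 0 0 0; 0 0 0 0; 0 0 0 0; 0 0 0 0")

```text
t: 14.7
tool_pos: [0.5597, -0.2287, 0.0667]
orientation: [-0.1, 3.14, -0.0]
force: [-12.2, 6.0, 22.3]
opening: 0.0232
gripper_force: 60.0
```

Run:
```python
from h import *
import pickle
s=status.read_state();print(s["t"],s["tool_pos"].round(4),s["force"].round(1),s["wrist_torque"].round(2),R.from_rotvec(s["orientation"]).as_matrix()[:,2].round(4))
c=cam("wrist");x=np.clip((c["im"]/255.)**.4*255,0,255).astype(np.uint8)
pickle.dump(c,open("w7.pkl","wb"))
cv2.imwrite("pics/w7.png",cv2.resize(x[120:320,130:400],None,fx=2.95,fy=2.95,interpolation=cv2.INTER_CUBIC))
```

```text
14.7 [ 0.5597 -0.2287  0.0667] [-12.2   6.   22.3] [ 1.04  2.12 -0.  ] [ 1.e-04 -1.e-04 -1.e+00]
```

View pics/w7.png

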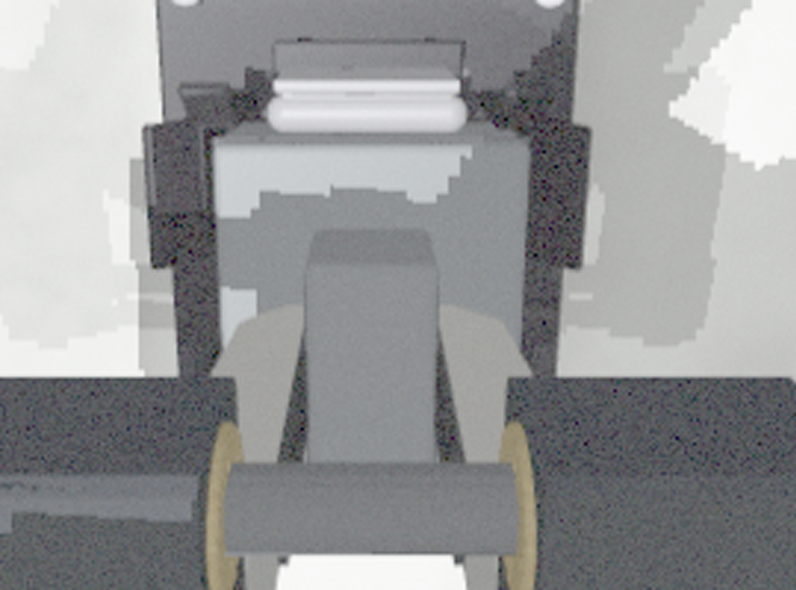

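The view shows the near catch nose (rows 95–130, cols 268–467) closed over the bead, with the cassette flat and square. The TCP has stopped at z = 0.0667 m, which is the expected home height, and the push is steady at 22 N. I'm handing in.

```bash
python3 -c "
from plant import robot
print(robot.close_job())"
```

```text
the job is handed in; nothing more can be done
None
```

The cassette is set in the dock and handed in with the gripper still pressing it down at about 22 N, at the expected home height. The near catch is visibly closed over its bead; I did not see the far catch, and the interface gave no verdict.

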